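Weigh a tin under its inner lid alone

TASK

Weigh the small steel tin with only its inner lid on: stand the tin upright in the middle of the scale's pan and let go, then take the two nested lids together by the tall knob, lower them onto the tin until they are fully home and let go. Then take the outer lid by its collar and lift it off alone, clear above the knob, leaving the inner lid undisturbed in the tin, and finish while still holding the outer lid in the air, roughly level. Never separate the lids before they sit on the tin, do not press the pan down to its stop, and leave everything else on the bench where it is.

Things in the scene. Friction and masses are not known exactly. Their poses are not given: they have to be found in the camera images.
- tin_mid (a point): Small open round steel tin, 51 mm outside diameter, 45 mm inside, 50 mm tall, about 0.18 kg; starts upright on the bench. Point: on its axis, half-way up (25 mm above its underside); z is its axis, up. The other open steel pot on the bench is bigger (68 mm wide, 72 mm tall) and is not used.
- inner_knob (a point): Inner lid, steel, 0.1 kg: plug 41 mm wide, 10 mm deep (2 mm play all round in the tin's mouth, chamfered) under a flange 55 mm wide, 4 mm thick; on it an upright round knob, 16 mm wide, 52 mm tall. Starts standing on its plug on the bench, outer lid lying on it. Point: on the knob's axis, 14 mm below its top, 52 mm above the plug's foot; z up. Home on the tin's rim: 67 mm above the tin's point.
- outer_collar (a point): Outer lid, steel, 0.11 kg: ring 66 mm wide, 4 mm thick, skirt 10 mm below it, upright collar on top (44 mm outside, 34 inside, 20 tall). Lies loose on the inner lid's flange; the knob passes freely through the collar, 28 mm above it: lifting the knob lifts both. Point: on the axis, 10 mm below the collar's top, 24 above the skirt's edge; z up. Nested: 24 mm below the inner lid's point.
- pan_centre (a point): Centre of the top face of the scale's flat round steel pan, 130 mm in diameter, 52 mm above the bench when empty. The grey scale housing (220 by 170 mm, 34 mm high) is fixed to the bench; the point moves down with the pan.
- scale_pan (a joint): How far the pan is pressed down, m: 0 empty, its stop is at 0.014. The spring gives 1 mm for 0.8 N (the tin sinks it about 2 mm, tin and both lids about 5 mm), and it rises again when unloaded.
Mind the look-alikes: they are no part of the job. Leave any purple or yellow look-alike of the part that bears tin_mid alone.

How it is judged:
On the way, in this order (a step that is already met when the one before it is completed fails the run):
1. the tin stands upright in the middle of the pan, let go (horizontal distance between tin_mid and pan_centre below 0.015 m and z of tin_mid in the frame of pan_centre between 0.021 and 0.029 m and angle between tin_mid's own z axis and vertical below 0.06 rad and contact force between tin and scale_pan above 0.5 N and contact force between the fingers and tin below 0.1 N), for 0.2 s.
2. both lids, still nested, are fully home on the tin on the pan, let go (horizontal distance between tin_mid and pan_centre below 0.015 m and z of tin_mid in the frame of pan_centre between 0.021 and 0.029 m and angle between tin_mid's own z axis and vertical below 0.06 rad and horizontal distance between inner_knob and tin_mid below 0.006 m and z of inner_knob in the frame of tin_mid between 0.064 and 0.07 m and angle between the z axis of inner_knob and the z axis of tin_mid, either way round below 0.07 rad and angle between inner_knob's own z axis and vertical below 0.12 rad and z of outer_collar in the frame of inner_knob between -0.027 and -0.021 m and horizontal distance between outer_collar and inner_knob below 0.007 m and contact force between the fingers and tin below 0.1 N and contact force between the fingers and inner_lid below 0.1 N and contact force between the fingers and outer_lid below 0.1 N), for 0.2 s.
At the end, for the whole second after the job is handed in: The tin stands upright on the pan, within 15 mm of its centre; the inner lid is fully home in it (within 3 mm in height, 6 mm sideways, not crooked) and untouched; the fingers hold the outer lid still in the air, level within 0.35 rad, its skirt wholly above the knob's top, touching nothing else (all of step 1 and horizontal distance between inner_knob and tin_mid below 0.006 m and z of inner_knob in the frame of tin_mid between 0.064 and 0.07 m and angle between the z axis of inner_knob and the z axis of tin_mid, either way round below 0.07 rad and angle between inner_knob's own z axis and vertical below 0.12 rad and contact force between inner_lid and tin above 0.2 N and z of outer_collar in the frame of inner_knob above 0.039 m and angle between outer_collar's own z axis and vertical below 0.35 rad and contact force between the fingers and outer_lid above 0.5 N and contact force between outer_lid and inner_lid below 0.05 N and contact force between outer_lid and tin below 0.05 N and contact force between outer_lid and scale below 0.05 N and contact force between outer_lid and table below 0.05 N and contact force between the fingers and inner_lid below 0.1 N and contact force between the fingers and scale_pan below 0.1 N and linear speed of outer_lid below 0.03 m/s and linear speed of each of inner_lid, tin below 0.02 m/s); the arm keeps its last pose, push and grip.
It fails at once if the outer lid is taken off the inner lid while the inner lid is not home in the tin (distance between outer_collar and inner_knob above 0.039 m and not (distance between inner_knob and tin_mid between 0.062 and 0.072 m and horizontal distance between inner_knob and tin_mid below 0.01 m)).
It fails at once if the pan is pressed down to its stop (value of joint scale_pan above 0.013 m).
It fails at once if another thing on the bench is moved more than 30 mm (distance of any of pot, tape, driver, spanner, meter, carton, carton2 from where it was at the start of the episode above 0.03 m).
It also fails if it takes over 72 s, if anything falls off the work surface, if the arm or the gripper's body presses on something with over 40 N, if the wrist force passes 120 N, or if a joint passes its speed limit or range.

ROBOT

A 7-joint arm with a two-finger parallel gripper is mounted at the origin on the work surface. World frame = base frame: x ahead of the robot, y to its left, z up, the work surface at z = 0. Lengths are in m, angles in rad, forces in N, time in s.
With the tool pointing down it reaches from about 0.4 to 0.875 m from the base axis. Payload 19.3 kg.
Tool frame: the origin (TCP) lies on the centre line of the jaws, within the pads' length; the fingertips stand 17 mm ahead of it and the grasp point (between the pads) lies 2 mm behind it (robot.finger_overhang is the distance from the TCP to the fingertips, in m); z points along the fingers, x is the direction in which the jaws open and shut, and the axes are right-handed (so a half turn about z gives the same grasp; the last joint's range is limited). The gripper opens to 85 mm and grips with 20 to 120 N. Pads are 22 mm wide; open, the fingers measure 114 mm over their backs; the gripper's body (76 mm by 85 mm) begins 54 mm behind the grasp point. The pads swing forward as they close: fully open they stand 13 mm farther back than shut.
Start: joints at [-1.336, 0.521, -0.036, 1.599, 0.021, 1.021, -0.113], TCP at [0.188, 0.596, 0.248] pointing down, gripper open.
Joint ranges: [-2.91, 2.91], [-0.3, 2.13], [-1.5, 1.42], [0.17, 2.43], [-1.26, 4.41], [0.16, 1.93], [-2.52, 2.52]. Speed limits (rad/s): [1.89, 1.89, 2.39, 2.39, 3.01, 3.01, 3.01].

INTERFACE

Orientations are given as [roll, pitch, yaw] about the fixed x, y, z axes, in that order (R = Rz(yaw) Ry(pitch) Rx(roll)).
In Python, from bench import robot, imaging, order gives the robot as it stands.
- The arm moves only by the tool servo_tool, never from a script. Its arguments are lists of equal length, an entry for each row: "dp": the shift along the tool's x, y, z in units of 30 mm (1.0 is 30 mm), a list of three; "turn": the turn, a rotation vector about the tool's x, y, z in units of 6 degrees (1.0 is 6 degrees), a list of three. A call has 1 to 5 rows; each row shifts and turns the pose as measured when the row begins, along the tool's axes as they then stand; what a row does not reach is not made up. A row lasts 1/12 s, in which the tool goes at most 41.7 mm and 7.16 degrees, less where a joint would pass 70% of its speed; a pose out of reach is approached as far as the arm can. A call is refused whole if a number of a shift passes 1 or a number of a turn 1, either way. A call with a gripper value outside its range is refused whole. "gripper" is the opening, from -1 (shut) to 1 (fully open), so that 0 is half open, set as the call begins (left out, the last holds). The fingers move at their own pace and stop on an object; the grip force is fixed at half the most. Time passes only in rows, so rows that do not move let the fingers close. It gives the time, the measured TCP pose, the force and the opening at its end, in the units of the state.
- robot.state(): the state, without advancing time (a new reading comes with each control period).
- imaging.read_camera(name): name is "scene" or "top"; returns a dict with "image" (400x640x3 uint8, red, green, blue), "z_map" (400x640 float32, m along the optical axis (not along the pixel's ray), 0 where there is no reading), "fovy" (degrees; the focal length in pixels is half the picture's height over the tangent of half this angle, whatever the lens; pixels are square), "cx", "cy" (the principal point, pixels), "position" and "orientation" of the camera in the world. Camera axes: x right, y down, z forward; pixel columns grow to the right and rows downward; lengths in m; the calibration is good to about 2 mm. A picture is of the moment at which its call begins.
- order.close_job(): hands the job in, once; it reports no verdict.
The state is a dict: "t": time; "joints": joint angles; "joint_vel": joint speeds; "tau": joint torques, N m; "ee_pos": TCP position; "tcp_rot": TCP orientation; "contact_force": force on the tool from outside, world axes, zero at the start; "torque": the same for the moment, N m; "gripper_width": finger opening in m.
Only numpy, scipy, OpenCV 4.12 (cv2) and the standard library are available. Lean on these libraries where they do the work, as an engineer would, in place of code of your own. Each camera call takes 0.05 s, during which the arm holds its last target.

## Working session

There is one attempt and no reset: what is moved stays moved. The work goes in short steps, Python scripts to look and compute and a tool call to move; the robot and the scene stay as the last step left them, time stands still between calls to the robot, and variables do not carry over. Pictures are saved under pics/ and viewed, and the job is handed in when it is done.

Besides the shell and the picture viewer there is one more tool, called after "Request:" as name(argument=value, ...), one argument or row to a line, values as JSON. servo_tool: Moves the arm, as the interface text tells. Its arguments: {"type":"object","properties":{"dp":{"type":"array","items":{"type":"array","items":{"type":"number"}}},"turn":{"type":"array","items":{"type":"array","items":{"type":"number"}}},"gripper":{"type":"number"}},"required":["dp","turn"]}

```bash
ls; mkdir -p pics
cat > h.py <<'E'
import numpy as np, cv2
from scipy.spatial.transform import Rotation as Ro
from bench import robot, imaging, order
def cam(n):
    c=imaging.read_camera(n); c['f']=200/np.tan(np.radians(c['fovy'])/2)
    o=np.array(c['orientation'],float)
    c['R']=o if o.shape==(3,3) else (Ro.from_euler('xyz',o).as_matrix() if o.size==3 else None)
    c['p']=np.array(c['position']); return c
def cloud(c):
    z=c['z_map']; v,u=np.mgrid[0:z.shape[0],0:z.shape[1]]
    P=np.stack([(u-c['cx'])/c['f']*z,(v-c['cy'])/c['f']*z,z],-1)
    W=P@c['R'].T+c['p']; W[z==0]=np.nan; return W
def onplane(c,u,v,h):
    d=c['R']@np.array([(u-c['cx'])/c['f'],(v-c['cy'])/c['f'],1]); return c['p']+d*(h-c['p'][2])/d[2]
def proj(c,X):
    q=c['R'].T@(np.array(X)-c['p']); return q[0]/q[2]*c['f']+c['cx'],q[1]/q[2]*c['f']+c['cy']
def save(n,im,s=1): 
    im=cv2.cvtColor(im,cv2.COLOR_RGB2BGR)
    if s!=1: im=cv2.resize(im,None,fx=s,fy=s,interpolation=cv2.INTER_CUBIC)
    cv2.imwrite('pics/'+n+'.png',im)
E
python3 - <<'E'
from h import *
print(robot.state(), robot.finger_overhang)
for n in('scene','top'):
    c=cam(n); print(n,c['fovy'],c['cx'],c['cy'],c['position'],c['orientation']); save(n+'0',c['image'])
E
```

```text
pics
{'t': 0.0, 'joints': array([-1.33620016,  0.52200931, -0.03632824,  1.59992481,  0.02117276,
        1.02111558, -0.11278776]), 'joint_vel': array([ 6.82367170e-04, -1.33609906e-03,  1.52276546e-03, -1.97702987e-03,
        9.23065652e-05, -5.08807094e-04,  7.67371242e-04]), 'tau': array([-6.65074767e-04, -9.27100825e+01,  1.97973937e+00, -3.69902265e+01,
        1.77985296e-02,  8.53997713e-03,  3.56075805e-05]), 'ee_pos': array([0.18750063, 0.59591548, 0.24775843]), 'tcp_rot': array([3.14154116e+00, 1.07209227e-03, 1.26598738e+00]), 'contact_force': array([0.74117461, 0.53888997, 0.32593182]), 'torque': array([ 0.01183731, -0.01117228, -0.02049925]), 'gripper_width': 0.0855176602536956} 0.017
scene 48.684102208119825 321.55557743617686 199.61946050160313 [0.91672313 0.61738576 0.64151434] [-2.28650488 -0.00487936  2.58950756]
top 48.95843559037269 318.08635155247003 188.28720119272913 [0.50720886 0.04836111 1.03997497] [-3.08249512 -0.03332257 -1.5539906 ]
```

View pics/scene0.png

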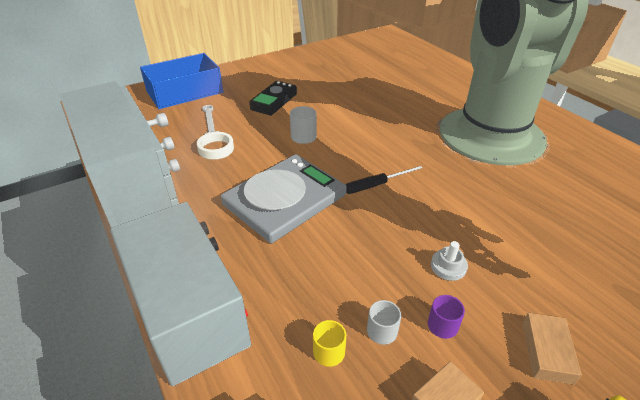

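View pics/top0.png

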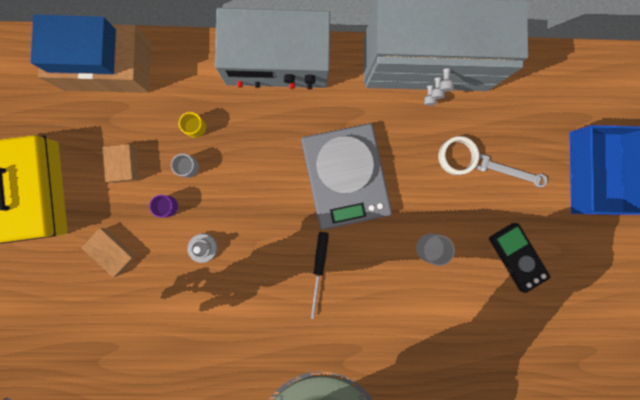

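Candidates for the tin (top view): grey cup (183,165), yellow cup (191,124), purple cup (163,206) and the larger grey pot (435,250). By the description it is the small grey one at (183,165). The lids are at (202,248), and the scale pan is at (345,164).

Run:
```python
from h import *
c=cam('top'); W=cloud(c); s=cam('scene'); V=cloud(s)
save('crop_top',c['image'][90:290,110:310],3); save('crop_sc',s['image'][220:380,300:500],3)
def fit(W,u0,v0,r,lo,hi,name):
    w=W[v0-r:v0+r,u0-r:u0+r].reshape(-1,3); w=w[(w[:,2]>lo)&(w[:,2]<hi)]
    if len(w)<5: print(name,len(w));return
    (x,y),rad=cv2.minEnclosingCircle(w[:,:2].astype(np.float32)); print(name,len(w),'c',x,y,'r',rad,'mean',w.mean(0),'zmax',w[:,2].max())
for n,u,v,lo,hi in(('tin',183,165,.03,.2),('pot',435,250,.05,.2),('lid ring',202,248,.01,.03),('collar',202,248,.032,.045),('knob',202,248,.055,.09),('pan',345,164,.046,.07),('yel',191,124,.03,.1),('pur',163,206,.03,.1)):
    fit(W,u,v,35 if n=='pan' else 20,lo,hi,'top '+n)
for n,u,v,lo,hi in(('tin',384,322,.03,.2),('lid ring',450,262,.01,.03),('collar',450,262,.032,.045),('knob',450,262,.055,.09),('pan',275,190,.046,.07)):
    fit(V,u,v,40,lo,hi,'scene '+n)
print(np.nanmedian(W[300:340,400:500,2]),np.nanmedian(V[250:300,300:400,2]))
```

```text
top tin 196 c 0.6135957837104797 0.32169491052627563 r 0.02573016844689846 mean [0.61373566 0.32205128 0.0442143 ] zmax 0.053419385585417145
top pot 289 c 0.43320712447166443 -0.25352123379707336 r 0.03462454304099083 mean [ 0.43274397 -0.25476867  0.06545091] zmax 0.07739606553720413
top lid ring 451 c 0.4265567362308502 0.2795165777206421 r 0.03353559225797653 mean [0.42718519 0.27654653 0.01803713] zmax 0.02977745638191509
top collar 147 c 0.4266130328178406 0.2796857953071594 r 0.021977150812745094 mean [0.42654016 0.27926625 0.03750536] zmax 0.044540672852772856
top knob 47 c 0.42625561356544495 0.2788403630256653 r 0.00797658134251833 mean [0.4265577  0.27849213 0.06544193] zmax 0.06999336375185039
top pan 2531 c 0.6219674348831177 -0.04401922971010208 r 0.06517535448074341 mean [ 0.62165788 -0.04362486  0.05209905] zmax 0.057567635692183705
top yel 200 c 0.7090827822685242 0.3076024055480957 r 0.026213152334094048 mean [0.70892901 0.30806149 0.04452277] zmax 0.05347738746789632
top pur 202 c 0.5204818844795227 0.36583811044692993 r 0.02576923742890358 mean [0.52073351 0.36639748 0.04472291] zmax 0.053936406898653644
scene tin 612 c 0.6435658931732178 0.32552793622016907 r 0.053905073553323746 mean [0.62014098 0.32401367 0.04250367] zmax 0.051937195689945925
scene lid ring 576 c 0.42762452363967896 0.2817605435848236 r 0.033653490245342255 mean [0.43695923 0.28786944 0.01869861] zmax 0.02998428201674075
scene collar 278 c 0.4691585302352905 0.30469727516174316 r 0.06863982230424881 mean [0.44818283 0.29774438 0.03754837] zmax 0.04496447883974308
scene knob 81 c 0.4276811182498932 0.28057506680488586 r 0.009664477780461311 mean [0.42944745 0.2817579  0.06303305] zmax 0.06791058054003007
scene pan 1958 c 0.623981773853302 -0.043174609541893005 r 0.06727077066898346 mean [ 0.62520434 -0.03933012  0.05148926] zmax 0.05497683095724004
0.0003470074246514354 -0.0003269051431534775
```

View pics/crop_top.png

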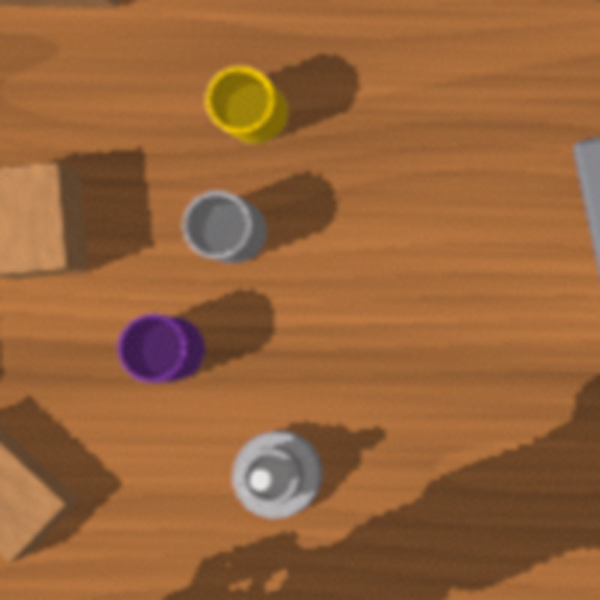

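View pics/crop_sc.png

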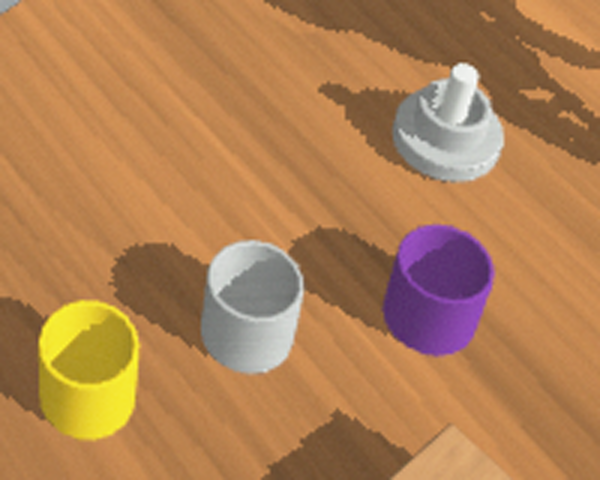

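The close crop confirms the choice: the plain steel cup (crop 220,225) has a purple cup below it and a yellow one above. The lid stack stands upright at crop (275,475). First I turn the jaws along world y.

Request:
servo_tool(
  dp=[
    [0, 0.9, 0],
    [0, 0.9, 0],
    [0, 0.9, 0],
    [0, 0.9, 0],
    [0, 0.9, 0],
  ],
  turn=[
    [0, 0, -0.97],
    [0, 0, -0.97],
    [0, 0, -0.97],
    [0, 0, 0],
    [0, 0, 0],
  ],
)

```text
t: 0.62
ee_pos: [0.3175, 0.5815, 0.2473]
tcp_rot: [-3.138, 0.001, 1.596]
contact_force: [-0.8, 0.3, 0.8]
gripper_width: 0.0854
```

```bash
cat > go.py <<'E'
import sys
from h import *
t=[float(a) for a in sys.argv[1:4]]; yaw=float(sys.argv[4]) if len(sys.argv)>4 else np.pi/2
s=robot.state(); R=Ro.from_euler('xyz',s['tcp_rot'])
d=R.inv().apply(np.array(t)-s['ee_pos'])/0.03
T=Ro.from_euler('xyz',[np.pi,0,yaw]); r=np.degrees((R.inv()*T).as_rotvec())/6
print('t',round(s['t'],2),'pos',s['ee_pos'].round(4),'rot',s['tcp_rot'].round(4),'w',round(s['gripper_width'],4),'F',s['contact_force'].round(2))
print('dp',d.round(2),'turn',r.round(2),'j',s['joints'].round(2))
E
python3 go.py 0.6145 0.323 0.2
```

```text
t 0.62 pos [0.3175 0.5815 0.2473] rot [-3.1378e+00  1.1000e-03  1.5958e+00] w 0.0854 F [-0.84  0.33  0.77]
dp [-8.86  9.69  1.55] turn [-0.04  0.01  0.24] j [-1.1   0.59 -0.1   1.49  0.06  1.07  0.39]
```

Request:
servo_tool(
  dp=[
    [-0.85, 0.92, 0.1],
    [-0.85, 0.92, 0.1],
    [-0.85, 0.92, 0.1],
    [-0.85, 0.92, 0.1],
    [-0.85, 0.92, 0.1],
  ],
  turn=[
    [-0.04, 0, 0.24],
    [0, 0, 0],
    [0, 0, 0],
    [0, 0, 0],
    [0, 0, 0],
  ],
)

```text
t: 1.03
ee_pos: [0.4606, 0.4538, 0.23]
tcp_rot: [-3.14, -0.0, 1.575]
contact_force: [0.6, 0.2, 0.2]
gripper_width: 0.0853
```

Request:
servo_tool(
  dp=[
    [-0.85, 0.92, 0.1],
    [-0.85, 0.92, 0.1],
    [-0.85, 0.92, 0.1],
    [-0.85, 0.92, 0.1],
    [-0.4, 0.5, 0.1],
  ],
  turn=[
    [0, 0, 0],
    [0, 0, 0],
    [0, 0, 0],
    [0, 0, 0],
    [0, 0, 0],
  ],
)

```text
t: 1.45
ee_pos: [0.5943, 0.3294, 0.2136]
tcp_rot: [-3.141, 0.002, 1.572]
contact_force: [0.2, -0.3, 0.3]
gripper_width: 0.0852
```

```bash
python3 go.py 0.6145 0.3225 0.12
```

```text
t 1.45 pos [0.5943 0.3294 0.2136] rot [-3.1409e+00  2.0000e-03  1.5717e+00] w 0.0852 F [ 0.16 -0.29  0.29]
dp [-0.22  0.67  3.12] turn [-0.01  0.02  0.01] j [-0.56  0.64 -0.05  1.47  0.04  1.03  0.95]
```

Request:
servo_tool(
  dp=[
    [-0.23, 0.67, 0.5],
    [0, 0, 0.9],
    [0, 0, 0.9],
    [0, 0, 0.7],
    [0, 0, 0],
  ],
  turn=[
    [0, 0, 0],
    [0, 0, 0],
    [0, 0, 0],
    [0, 0, 0],
    [0, 0, 0],
  ],
)

```text
t: 1.87
ee_pos: [0.6215, 0.3136, 0.1197]
tcp_rot: [3.139, 0.004, 1.561]
contact_force: [-0.2, -0.3, 0.0]
gripper_width: 0.0854
```

```bash
python3 go.py 0.6145 0.3225 0.036
python3 - <<'E'
from h import *
c=cam('scene'); save('s1',c['image'][150:400,200:600],2)
W=cloud(c); 
st=robot.state(); p=st['ee_pos']
m=(np.hypot(W[...,0]-p[0],W[...,1]-p[1])<.09)&(W[...,2]>.06)
print('lowest gripper pts',np.sort(W[...,2][m])[:8], p)
E
```

```text
t 1.87 pos [0.6215 0.3136 0.1197] rot [3.1394 0.004  1.5613] w 0.0854 F [-0.17 -0.29  0.02]
dp [ 0.3  -0.24  2.79] turn [ 0.02  0.04 -0.09] j [-0.53  0.77 -0.05  1.49  0.05  0.88  0.97]
lowest gripper pts [0.11550128 0.11565033 0.11568556 0.11621273 0.11626093 0.11632171
 0.11640455 0.11669377] [0.62211348 0.31393386 0.12177275]
```

View pics/s1.png

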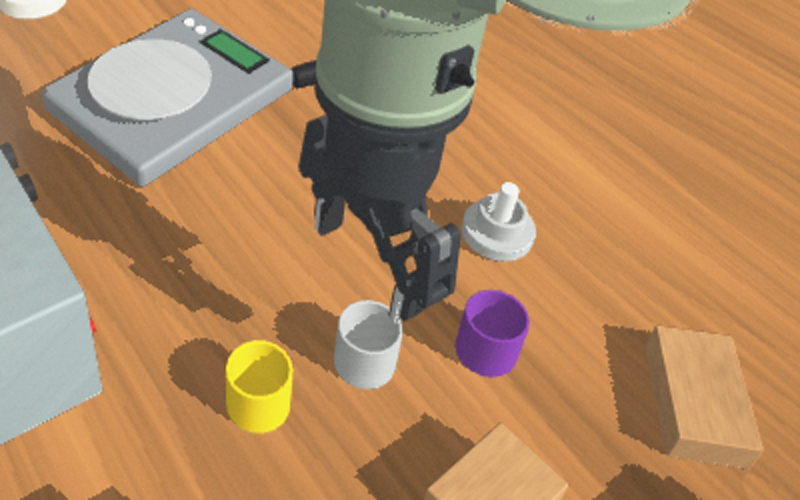

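The picture shows the arm over the steel tin (370,340), clear of the purple and yellow cups. Open fingertips sit about 5 mm ahead of the TCP, so the quoted 17 mm applies to the shut jaws.

Request:
servo_tool(
  dp=[
    [0.29, -0.25, 0],
    [0, 0, 0],
    [0, 0, 0],
  ],
  turn=[
    [0, 0, -0.09],
    [0, 0, 0],
    [0, 0, 0],
  ],
)

```text
t: 2.17
ee_pos: [0.6147, 0.3248, 0.1252]
tcp_rot: [3.135, 0.002, 1.572]
contact_force: [0.4, -0.3, 0.5]
gripper_width: 0.0854
```

```bash
python3 go.py 0.6145 0.3225 0.031
```

```text
t 2.17 pos [0.6147 0.3248 0.1252] rot [3.1354e+00 1.5000e-03 1.5721e+00] w 0.0854 F [ 0.36 -0.3   0.54]
dp [-0.07 -0.03  3.14] turn [0.06 0.01 0.01] j [-0.54  0.76 -0.05  1.49  0.05  0.88  0.96]
```

Request:
servo_tool(
  dp=[
    [-0.07, 0, 0.8],
    [0, 0, 0.8],
    [0, 0, 0.6],
    [0, 0, 0.4],
    [0, 0, 0.1],
  ],
  turn=[
    [0.06, 0, 0],
    [0, 0, 0],
    [0, 0, 0],
    [0, 0, 0],
    [0, 0, 0],
  ],
)

```text
t: 2.58
ee_pos: [0.618, 0.3276, 0.0506]
tcp_rot: [3.131, -0.006, 1.575]
contact_force: [-1.3, -0.6, 0.4]
gripper_width: 0.0854
```

```bash
python3 go.py 0.6145 0.3225 0.031
```

```text
t 2.58 pos [0.618  0.3276 0.0506] rot [ 3.1306 -0.0061  1.5754] w 0.0854 F [-1.33 -0.56  0.42]
dp [-0.17 -0.12  0.65] turn [ 0.1  -0.06  0.04] j [-0.54  0.86 -0.05  1.51  0.06  0.76  0.96]
```

Request:
servo_tool(
  dp=[
    [-0.17, -0.12, 0.3],
    [0, 0, 0.2],
    [0, 0, 0.1],
  ],
  turn=[
    [0.1, -0.06, 0.04],
    [0, 0, 0],
    [0, 0, 0],
  ],
)

```text
t: 2.83
ee_pos: [0.6151, 0.3231, 0.0338]
tcp_rot: [3.14, -0.001, 1.571]
contact_force: [-0.1, -0.2, -0.3]
gripper_width: 0.0855
```

```bash
python3 go.py 0.6145 0.3225 0.031
```

```text
t 2.83 pos [0.6151 0.3231 0.0338] rot [ 3.1397e+00 -7.0000e-04  1.5713e+00] w 0.0855 F [-0.11 -0.19 -0.35]
dp [-0.02 -0.02  0.09] turn [ 0.02 -0.01  0.  ] j [-0.54  0.88 -0.05  1.52  0.06  0.74  0.96]
```

Request:
servo_tool(
  dp=[
    [0, 0, 0.08],
    [0, 0, 0],
    [0, 0, 0],
    [0, 0, 0],
    [0, 0, 0],
  ],
  turn=[
    [0, 0, 0],
    [0, 0, 0],
    [0, 0, 0],
    [0, 0, 0],
    [0, 0, 0],
  ],
  gripper=-1,
)

```text
t: 3.25
ee_pos: [0.616, 0.3233, 0.0328]
tcp_rot: [3.138, -0.002, 1.571]
contact_force: [-0.6, 0.2, -1.7]
gripper_width: 0.0498
```

Request:
servo_tool(
  dp=[
    [0, 0, 0],
    [0, 0, 0],
    [0, 0, 0],
  ],
  turn=[
    [0, 0, 0],
    [0, 0, 0],
    [0, 0, 0],
  ],
)

```text
t: 3.5
ee_pos: [0.6161, 0.3234, 0.0333]
tcp_rot: [3.137, -0.002, 1.571]
contact_force: [0.9, 0.3, -1.5]
gripper_width: 0.0495
```

```bash
python3 go.py 0.6145 0.3225 0.2
```

```text
t 3.5 pos [0.6161 0.3234 0.0333] rot [ 3.1374e+00 -1.9000e-03  1.5710e+00] w 0.0495 F [ 0.93  0.29 -1.51]
dp [-0.02 -0.03 -5.56] turn [ 0.04 -0.02  0.  ] j [-0.54  0.88 -0.05  1.52  0.06  0.73  0.96]
```

Request:
servo_tool(
  dp=[
    [0, 0, -0.5],
    [0, 0, -0.9],
    [0, 0, -0.9],
    [-0.5, 0, -0.9],
    [-0.9, 0, -0.3],
  ],
  turn=[
    [0, 0, 0],
    [0, 0, 0],
    [0, 0, 0],
    [0, 0, 0],
    [0, 0, 0],
  ],
)

```text
t: 3.92
ee_pos: [0.6127, 0.2857, 0.1426]
tcp_rot: [-3.141, -0.002, 1.578]
contact_force: [0.3, -0.7, -1.0]
gripper_width: 0.0499
```

Request:
servo_tool(
  dp=[
    [-1, 0, 0],
    [-1, 0, 0],
    [-1, 0, 0],
    [-1, 0, 0],
    [-1, 0, 0],
  ],
  turn=[
    [0, 0, 0],
    [0, 0, 0],
    [0, 0, 0],
    [0, 0, 0],
    [0, 0, 0],
  ],
)

```text
t: 4.33
ee_pos: [0.615, 0.1332, 0.1528]
tcp_rot: [3.132, -0.008, 1.583]
contact_force: [0.4, -0.1, -0.5]
gripper_width: 0.0493
```

```bash
python3 go.py 0.6235 -0.0437 0.14
```

```text
t 4.33 pos [0.615  0.1332 0.1528] rot [ 3.1321 -0.0075  1.5828] w 0.0493 F [ 0.42 -0.14 -0.48]
dp [-5.9   0.21  0.39] turn [ 0.09 -0.07  0.11] j [-0.26  0.63 -0.07  1.68  0.05  0.82  1.24]
```

Request:
servo_tool(
  dp=[
    [-1, 0.05, 0],
    [-1, 0.05, 0],
    [-1, 0.05, 0],
    [-1, 0.05, 0.1],
    [-0.8, 0, 0.1],
  ],
  turn=[
    [0.09, -0.07, 0.11],
    [0, 0, 0],
    [0, 0, 0],
    [0, 0, 0],
    [0, 0, 0],
  ],
)

```text
t: 4.75
ee_pos: [0.6216, -0.0194, 0.1539]
tcp_rot: [3.136, 0.0, 1.57]
contact_force: [0.2, -1.0, -1.5]
gripper_width: 0.0495
```

```bash
python3 go.py 0.6235 -0.0437 0.12
```

```text
t 4.75 pos [ 0.6216 -0.0194  0.1539] rot [3.1360e+00 1.0000e-04 1.5697e+00] w 0.0495 F [ 0.2  -1.04 -1.52]
dp [-0.81  0.06  1.13] turn [ 0.05  0.   -0.01] j [-0.02  0.62 -0.06  1.69  0.05  0.82  1.46]
```

Request:
servo_tool(
  dp=[
    [-0.65, 0.05, 0.3],
    [0, 0, 0.3],
    [0, 0, 0.3],
    [0, 0, 0.1],
    [0, 0, 0],
  ],
  turn=[
    [0.05, 0, 0],
    [0, 0, 0],
    [0, 0, 0],
    [0, 0, 0],
    [0, 0, 0],
  ],
)

```text
t: 5.17
ee_pos: [0.6234, -0.0474, 0.1271]
tcp_rot: [3.137, 0.003, 1.561]
contact_force: [-0.4, 0.7, -0.7]
gripper_width: 0.0499
```

```bash
python3 go.py 0.6235 -0.0437 0.09
python3 - <<'E'
from h import *
for n in('top','scene'):
    c=cam(n); W=cloud(c); p=robot.state()['ee_pos']
    u,v=map(int,proj(c,[.6225,-.0437,.08])); save('hold_'+n,c['image'][max(0,v-90):v+70,u-110:u+110],3)
    W=W[v-60:v+60,u-80:u+80].reshape(-1,3); print(n,(u,v))
E
```

```text
t 5.17 pos [ 0.6234 -0.0474  0.1271] rot [3.1374e+00 2.8000e-03 1.5611e+00] w 0.0499 F [-0.36  0.66 -0.74]
dp [ 0.13 -0.    1.24] turn [ 0.04  0.03 -0.09] j [ 0.02  0.66 -0.06  1.7   0.05  0.78  1.5 ]
top (346, 162)
scene (273, 176)
```

View pics/hold_scene.png

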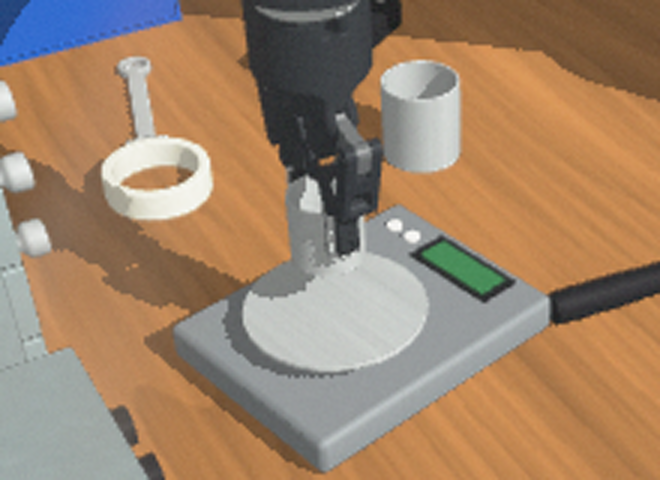

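The scene crop shows the tin held upright above the pan, with the pan centre below it at about (335,310). Now I lower it.

Request:
servo_tool(
  dp=[
    [0.13, 0, 0.4],
    [0, 0, 0.4],
    [0, 0, 0.25],
    [0, 0, 0],
    [0, 0, 0],
  ],
  turn=[
    [0.04, 0, -0.09],
    [0, 0, 0],
    [0, 0, 0],
    [0, 0, 0],
    [0, 0, 0],
  ],
)

```text
t: 5.68
ee_pos: [0.6241, -0.0396, 0.0933]
tcp_rot: [3.141, 0.002, 1.576]
contact_force: [0.1, -0.4, -1.5]
gripper_width: 0.0499
```

```bash
python3 go.py 0.6235 -0.0437 0.084
```

```text
t 5.68 pos [ 0.6241 -0.0396  0.0933] rot [3.1410e+00 1.9000e-03 1.5764e+00] w 0.0499 F [ 0.11 -0.45 -1.49]
dp [-0.14 -0.02  0.31] turn [0.01 0.02 0.05] j [ 0.01  0.71 -0.06  1.71  0.06  0.72  1.49]
```

Request:
servo_tool(
  dp=[
    [-0.1, 0, 0.15],
    [0, 0, 0.08],
    [0, 0, 0],
    [0, 0, 0],
  ],
  turn=[
    [0, 0, 0],
    [0, 0, 0],
    [0, 0, 0],
    [0, 0, 0],
  ],
)

```text
t: 6.02
ee_pos: [0.6241, -0.0431, 0.0856]
tcp_rot: [3.141, 0.002, 1.576]
contact_force: [-0.6, -0.2, -1.1]
gripper_width: 0.0496
```

```bash
python3 go.py 0.6235 -0.0437 0.084
```

```text
t 6.02 pos [ 0.6241 -0.0431  0.0856] rot [3.1412e+00 2.0000e-03 1.5762e+00] w 0.0496 F [-0.61 -0.24 -1.15]
dp [-0.02 -0.02  0.05] turn [0.   0.02 0.05] j [ 0.01  0.72 -0.06  1.71  0.06  0.71  1.5 ]
```

Request:
servo_tool(
  dp=[
    [0, 0, 0.07],
    [0, 0, 0],
    [0, 0, 0],
  ],
  turn=[
    [0, 0, 0],
    [0, 0, 0],
    [0, 0, 0],
  ],
)

```text
t: 6.27
ee_pos: [0.6244, -0.0433, 0.0839]
tcp_rot: [3.14, 0.002, 1.576]
contact_force: [-0.3, 0.6, -1.3]
gripper_width: 0.0497
```

```bash
python3 go.py 0.6235 -0.0437 0.084
```

```text
t 6.27 pos [ 0.6244 -0.0433  0.0839] rot [3.1402e+00 2.0000e-03 1.5759e+00] w 0.0497 F [-0.27  0.61 -1.35]
dp [-0.01 -0.03 -0.  ] turn [0.01 0.02 0.05] j [ 0.01  0.73 -0.06  1.71  0.06  0.7   1.5 ]
```

Request:
servo_tool(
  dp=[
    [0, 0, 0.05],
    [0, 0, 0],
  ],
  turn=[
    [0, 0, 0],
    [0, 0, 0],
  ],
)

```text
t: 6.43
ee_pos: [0.6246, -0.0433, 0.0826]
tcp_rot: [3.14, 0.002, 1.576]
contact_force: [-0.6, -0.0, 0.4]
gripper_width: 0.0497
```

Request:
servo_tool(
  dp=[
    [0, 0, 0],
    [0, 0, 0],
    [0, 0, 0],
    [0, 0, 0],
    [0, 0, 0],
  ],
  turn=[
    [0, 0, 0],
    [0, 0, 0],
    [0, 0, 0],
    [0, 0, 0],
    [0, 0, 0],
  ],
  gripper=1,
)

```text
t: 6.85
ee_pos: [0.625, -0.0432, 0.083]
tcp_rot: [3.139, 0.002, 1.576]
contact_force: [-0.4, 1.0, -0.4]
gripper_width: 0.0853
```

Request:
servo_tool(
  dp=[
    [0, 0, -0.4],
    [0, 0, -0.8],
    [0, 0, -0.9],
    [0, 0, -0.9],
    [0, 0, -0.5],
  ],
  turn=[
    [0, 0, 0],
    [0, 0, 0],
    [0, 0, 0],
    [0, 0, 0],
    [0, 0, 0],
  ],
)

```text
t: 7.27
ee_pos: [0.6226, -0.0429, 0.1914]
tcp_rot: [-3.138, 0.002, 1.576]
contact_force: [0.6, 0.0, 0.4]
gripper_width: 0.0854
```

```bash
python3 go.py 0.427 0.2805 0.2
python3 - <<'E'
from h import *
c=cam('scene'); save('s2',c['image'][80:300,160:480],2)
E
```

```text
t 7.27 pos [ 0.6226 -0.0429  0.1914] rot [-3.1379e+00  1.8000e-03  1.5761e+00] w 0.0854 F [0.59 0.05 0.43]
dp [10.81 -6.46 -0.28] turn [-0.03  0.02  0.05] j [ 0.01  0.58 -0.06  1.65  0.05  0.91  1.51]
```

View pics/s2.png

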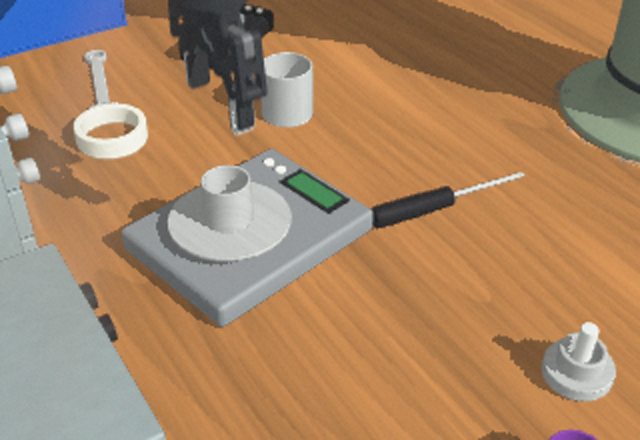

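The tin stands upright at the pan's centre (crop 228,205) and the gripper is clear. Next I go to the lids.

Request:
servo_tool(
  dp=[
    [1, -0.6, 0],
    [1, -0.6, 0],
    [1, -0.6, 0],
    [1, -0.6, 0],
    [1, -0.6, 0],
  ],
  turn=[
    [0, 0, 0.05],
    [0, 0, 0],
    [0, 0, 0],
    [0, 0, 0],
    [0, 0, 0],
  ],
)

```text
t: 7.73
ee_pos: [0.5347, 0.1042, 0.1991]
tcp_rot: [3.133, 0.004, 1.558]
contact_force: [1.0, -0.4, 0.0]
gripper_width: 0.0854
```

Request:
servo_tool(
  dp=[
    [1, -0.6, 0],
    [1, -0.6, 0],
    [1, -0.6, 0],
    [1, -0.6, 0],
    [0.5, -0.3, 0],
  ],
  turn=[
    [0, 0, 0],
    [0, 0, 0],
    [0, 0, 0],
    [0, 0, 0],
    [0, 0, 0],
  ],
)

```text
t: 8.15
ee_pos: [0.449, 0.2487, 0.2019]
tcp_rot: [3.129, 0.001, 1.56]
contact_force: [-0.2, 0.9, 0.7]
gripper_width: 0.0851
```

```bash
python3 - <<'E'
from h import *
c=cam('top'); W=cloud(c); 
def fit(W,u0,v0,r,lo,hi,name):
    w=W[v0-r:v0+r,u0-r:u0+r].reshape(-1,3); w=w[(w[:,2]>lo)&(w[:,2]<hi)]
    (x,y),rad=cv2.minEnclosingCircle(w[:,:2].astype(np.float32)); print(name,len(w),'c',x,y,'r',rad,w[:,2].max())
fit(W,347,160,25,.075,.12,'tin'); fit(W,202,248,15,.055,.075,'knob')
save('top2',c['image'][100:300,150:420],2.8)
E
python3 go.py 0.427 0.2805 0.12
```

```text
tin 163 c 0.6225754618644714 -0.04350293055176735 r 0.025363340973854065 0.10332531692165603
t 8.2 pos [0.448  0.2509 0.202 ] rot [3.1294e+00 3.0000e-04 1.5630e+00] w 0.0854 F [-2.    4.03  1.32]
dp [ 0.98 -0.74  2.73] turn [ 0.12  0.   -0.07] j [-0.54  0.4  -0.12  1.94  0.07  0.79  0.86]Traceback (most recent call last):
  File "<stdin>", line 6, in <module>
  File "<stdin>", line 5, in fit
    return umr_maximum(a, axis, None, out, keepdims, initial, where)
ValueError: zero-size array to reduction operation maximum which has no identity
```

The knob is hidden by the arm in the top view, but the tin re-measures at (0.6226,-0.0435), which matches the pan centre. I continue the descent over the knob.

Request:
servo_tool(
  dp=[
    [0.9, -0.68, 0.5],
    [0, 0, 0.8],
    [0, 0, 0.6],
    [0, 0, 0],
    [0, 0, 0],
  ],
  turn=[
    [0.12, 0, -0.07],
    [0, 0, 0],
    [0, 0, 0],
    [0, 0, 0],
    [0, 0, 0],
  ],
)

```text
t: 8.62
ee_pos: [0.4274, 0.2817, 0.1478]
tcp_rot: [3.138, -0.003, 1.575]
contact_force: [0.3, 0.2, 0.8]
gripper_width: 0.0857
```

```bash
python3 go.py 0.427 0.2805 0.06
```

```text
t 8.62 pos [0.4274 0.2817 0.1478] rot [ 3.1377 -0.0035  1.5754] w 0.0857 F [0.33 0.18 0.83]
dp [-0.05 -0.03  2.93] turn [ 0.04 -0.03  0.04] j [-0.61  0.48 -0.12  1.99  0.09  0.67  0.79]
```

Request:
servo_tool(
  dp=[
    [-0.05, 0, 0.7],
    [0, 0, 0.7],
    [0, 0, 0.5],
    [0, 0, 0.3],
    [0, 0, 0],
  ],
  turn=[
    [0.04, -0.03, 0.04],
    [0, 0, 0],
    [0, 0, 0],
    [0, 0, 0],
    [0, 0, 0],
  ],
)

```text
t: 9.03
ee_pos: [0.4318, 0.2802, 0.0863]
tcp_rot: [3.135, -0.004, 1.567]
contact_force: [-1.2, -0.6, 0.1]
gripper_width: 0.0854
```

```bash
python3 go.py 0.427 0.2805 0.06;  python3 - <<'E'
from h import *
c=cam('scene'); save('s3',c['image'][170:300,380:530],5)
E
```

```text
t 9.03 pos [0.4318 0.2802 0.0863] rot [ 3.1348 -0.0041  1.5673] w 0.0854 F [-1.22 -0.63  0.06]
dp [ 0.01 -0.17  0.87] turn [ 0.06 -0.04 -0.03] j [-0.61  0.59 -0.1   2.01  0.12  0.53  0.77]
```

View pics/s3.png

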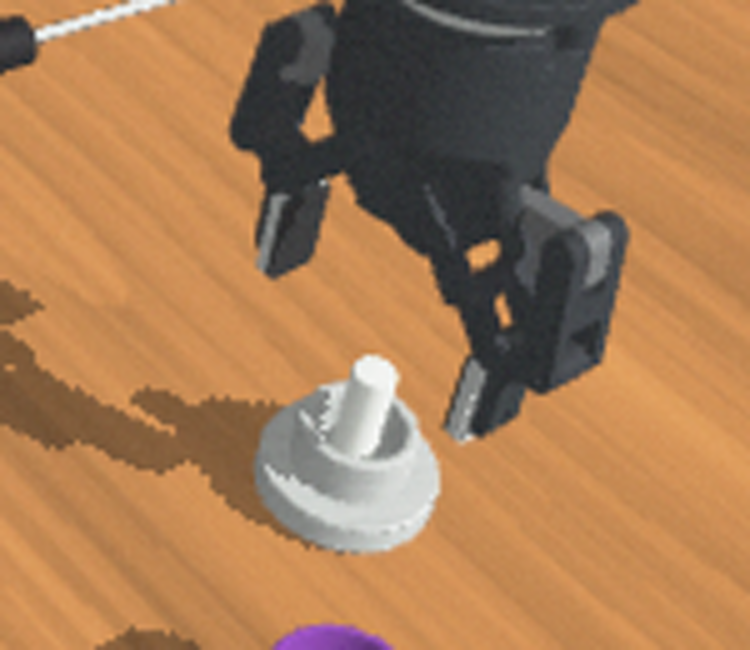

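The crop shows the fingers straddling the lid stack, with the knob at (375,390) midway between the pads.

Request:
servo_tool(
  dp=[
    [0, -0.17, 0.4],
    [0, 0, 0.3],
    [0, 0, 0],
    [0, 0, 0],
  ],
  turn=[
    [0.06, -0.04, -0.03],
    [0, 0, 0],
    [0, 0, 0],
    [0, 0, 0],
  ],
)

```text
t: 9.42
ee_pos: [0.4285, 0.281, 0.0677]
tcp_rot: [3.137, -0.002, 1.57]
contact_force: [-0.1, 0.2, 0.1]
gripper_width: 0.0855
```

```bash
python3 go.py 0.427 0.2805 0.06
```

```text
t 9.42 pos [0.4285 0.281  0.0677] rot [ 3.1374e+00 -2.3000e-03  1.5697e+00] w 0.0855 F [-0.14  0.23  0.05]
dp [-0.02 -0.05  0.26] turn [ 0.04 -0.02 -0.01] j [-0.62  0.62 -0.1   2.02  0.12  0.49  0.76]
```

Request:
servo_tool(
  dp=[
    [-0.02, -0.05, 0.2],
    [0, 0, 0],
    [0, 0, 0],
  ],
  turn=[
    [0.04, -0.02, 0],
    [0, 0, 0],
    [0, 0, 0],
  ],
)

```text
t: 9.67
ee_pos: [0.4273, 0.2807, 0.0618]
tcp_rot: [3.141, -0.001, 1.57]
contact_force: [-1.0, 0.1, 0.3]
gripper_width: 0.0852
```

Request:
servo_tool(
  dp=[
    [0, 0, 0],
    [0, 0, 0],
    [0, 0, 0],
    [0, 0, 0],
    [0, 0, 0],
  ],
  turn=[
    [0, 0, 0],
    [0, 0, 0],
    [0, 0, 0],
    [0, 0, 0],
    [0, 0, 0],
  ],
  gripper=-1,
)

```text
t: 10.08
ee_pos: [0.4275, 0.2808, 0.0624]
tcp_rot: [3.141, -0.001, 1.569]
contact_force: [0.3, 0.0, -0.2]
gripper_width: 0.0257
```

Request:
servo_tool(
  dp=[
    [0, 0, 0],
    [0, 0, 0],
    [0, 0, 0],
    [0, 0, 0],
    [0, 0, 0],
  ],
  turn=[
    [0, 0, 0],
    [0, 0, 0],
    [0, 0, 0],
    [0, 0, 0],
    [0, 0, 0],
  ],
)

```text
t: 10.5
ee_pos: [0.4276, 0.2806, 0.0626]
tcp_rot: [3.141, -0.001, 1.569]
contact_force: [-0.4, 0.4, 1.2]
gripper_width: 0.0138
```

```bash
python3 go.py 0.427 0.2805 0.2;  python3 - <<'E'
from h import *
c=cam('scene'); save('s4',c['image'][170:300,380:530],5)
E
```

```text
t 10.5 pos [0.4276 0.2806 0.0626] rot [ 3.1406e+00 -9.0000e-04  1.5695e+00] w 0.0138 F [-0.38  0.45  1.18]
dp [-0.   -0.01 -4.58] turn [ 0.01 -0.01 -0.01] j [-0.62  0.63 -0.1   2.03  0.12  0.49  0.76]
```

View pics/s4.png

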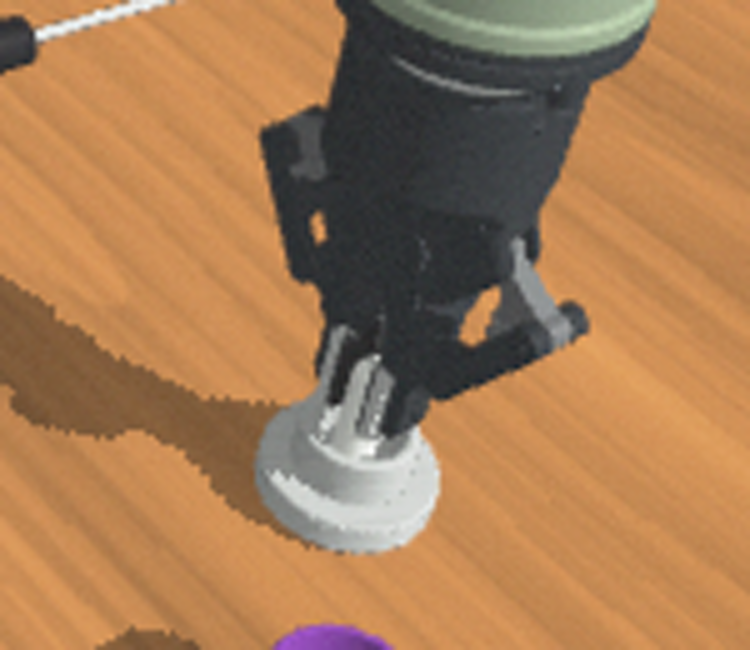

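The knob (crop 365,410) is gripped with the lids level and still nested. I lift gently.

Request:
servo_tool(
  dp=[
    [0, 0, -0.2],
    [0, 0, -0.5],
    [0, 0, -0.7],
    [0, 0, -0.8],
    [0, 0, -0.8],
  ],
  turn=[
    [0, 0, 0],
    [0, 0, 0],
    [0, 0, 0],
    [0, 0, 0],
    [0, 0, 0],
  ],
)

```text
t: 10.97
ee_pos: [0.4248, 0.2789, 0.1523]
tcp_rot: [-3.135, 0.005, 1.57]
contact_force: [-0.4, -0.1, -2.6]
gripper_width: 0.0137
```

Request:
servo_tool(
  dp=[
    [-0.3, 0.18, -0.8],
    [-0.6, 0.36, -0.6],
    [-0.9, 0.54, -0.3],
    [-0.9, 0.54, 0],
    [-0.9, 0.54, 0],
  ],
  turn=[
    [0, 0, 0],
    [0, 0, 0],
    [0, 0, 0],
    [0, 0, 0],
    [0, 0, 0],
  ],
)

```text
t: 11.38
ee_pos: [0.4899, 0.1749, 0.2134]
tcp_rot: [-3.141, -0.002, 1.582]
contact_force: [0.7, -0.6, -2.9]
gripper_width: 0.0137
```

```bash
python3 go.py 0.624 -0.0435 0.22;  python3 - <<'E'
from h import *
c=cam('scene'); save('s5',c['image'][50:300,180:530],2)
E
```

```text
t 11.38 pos [0.4899 0.1749 0.2134] rot [-3.1407e+00 -2.1000e-03  1.5822e+00] w 0.0137 F [ 0.69 -0.57 -2.89]
dp [-7.33  4.39 -0.24] turn [-0.01 -0.02  0.11] j [-0.37  0.4  -0.11  1.91  0.05  0.84  1.07]
```

View pics/s5.png

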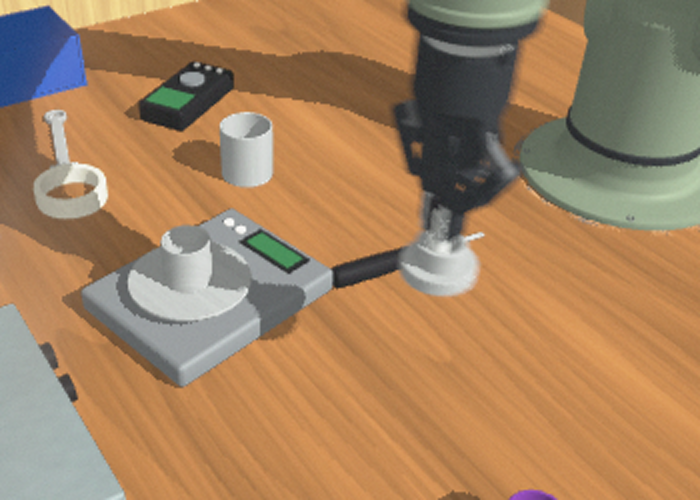

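Both lids are lifted together (crop 438,262), still nested, and the tin waits on the pan at (187,260).

Request:
servo_tool(
  dp=[
    [-0.9, 0.54, 0],
    [-0.9, 0.54, -0.1],
    [-0.9, 0.54, 0],
    [-0.9, 0.54, 0],
    [-0.9, 0.54, 0],
  ],
  turn=[
    [0, -0.02, 0.11],
    [0, 0, 0],
    [0, 0, 0],
    [0, 0, 0],
    [0, 0, 0],
  ],
)

```text
t: 11.85
ee_pos: [0.5743, 0.031, 0.2189]
tcp_rot: [3.141, 0.001, 1.568]
contact_force: [0.7, 0.2, -2.2]
gripper_width: 0.0135
```

Request:
servo_tool(
  dp=[
    [-0.9, 0.54, 0],
    [-0.6, 0.3, 0],
    [-0.2, 0.1, 0],
    [0, 0, 0],
    [0, 0, 0],
  ],
  turn=[
    [0, 0, 0],
    [0, 0, 0],
    [0, 0, 0],
    [0, 0, 0],
    [0, 0, 0],
  ],
)

```text
t: 12.27
ee_pos: [0.6041, -0.0292, 0.2194]
tcp_rot: [-3.141, 0.002, 1.56]
contact_force: [0.3, 0.7, -1.8]
gripper_width: 0.0137
```

```bash
python3 go.py 0.624 -0.0435 0.19
```

```text
t 12.27 pos [ 0.6041 -0.0292  0.2194] rot [-3.1412e+00  2.4000e-03  1.5601e+00] w 0.0137 F [ 0.3   0.67 -1.8 ]
dp [-0.47  0.67  0.98] turn [-0.    0.02 -0.1 ] j [-0.02  0.52 -0.05  1.68  0.03  0.94  1.48]
```

Request:
servo_tool(
  dp=[
    [-0.45, 0.65, 0.3],
    [0, 0, 0.3],
    [0, 0, 0.2],
    [0, 0, 0],
    [0, 0, 0],
  ],
  turn=[
    [0, 0.02, -0.1],
    [0, 0, 0],
    [0, 0, 0],
    [0, 0, 0],
    [0, 0, 0],
  ],
)

```text
t: 12.68
ee_pos: [0.6222, -0.0359, 0.1955]
tcp_rot: [-3.141, -0.002, 1.578]
contact_force: [0.2, 0.3, -1.6]
gripper_width: 0.0137
```

```bash
python3 go.py 0.6237 -0.0432 0.185
```

```text
t 12.68 pos [ 0.6222 -0.0359  0.1955] rot [-3.1405e+00 -2.4000e-03  1.5779e+00] w 0.0137 F [ 0.22  0.32 -1.62]
dp [-0.24  0.05  0.35] turn [-0.01 -0.02  0.07] j [-0.    0.58 -0.05  1.65  0.03  0.91  1.51]
```

Request:
servo_tool(
  dp=[
    [-0.22, 0.05, 0.15],
    [0, 0, 0.1],
    [0, 0, 0],
    [0, 0, 0],
  ],
  turn=[
    [0, -0.02, 0.07],
    [0, 0, 0],
    [0, 0, 0],
    [0, 0, 0],
  ],
)

```text
t: 13.02
ee_pos: [0.6235, -0.0412, 0.1884]
tcp_rot: [-3.141, -0.001, 1.572]
contact_force: [-0.1, 0.9, -2.4]
gripper_width: 0.0136
```

```bash
python3 go.py 0.6237 -0.0432 0.185
python3 - <<'E'
from h import *
c=cam('scene'); save('s6',c['image'][100:230,210:360],5)
W=cloud(c);st=robot.state()['ee_pos']; foot=st[2]-.0626
m=(np.hypot(W[...,0]-st[0],W[...,1]-st[1])<.05)
def side(lo,hi,n):
    q=W[m&(W[...,2]>lo)&(W[...,2]<hi)]; r=q[:,:2]
    # visible half cylinder: algebraic circle fit
    A=np.c_[2*r,np.ones(len(r))]; s=np.linalg.lstsq(A,(r**2).sum(1),rcond=None)[0]; print(n,len(r),s[:2].round(4),'r',np.sqrt(s[2]+s[0]**2+s[1]**2).round(4))
side(.055,.094,'tin wall'); side(foot+.006,foot+.016,'skirt'); side(foot+.020,foot+.036,'collar');
E
```

```text
t 13.02 pos [ 0.6235 -0.0412  0.1884] rot [-3.1412e+00 -5.0000e-04  1.5720e+00] w 0.0136 F [-0.06  0.95 -2.37]
dp [-0.07  0.01  0.11] turn [-0.   -0.01  0.01] j [ 0.01  0.59 -0.05  1.66  0.03  0.9   1.51]
tin wall 522 [ 0.6244 -0.042 ] r 0.024
skirt 156 [ 0.6259 -0.0397] r 0.0299
collar 226 [ 0.6266 -0.0399] r 0.0185
```

View pics/s6.png

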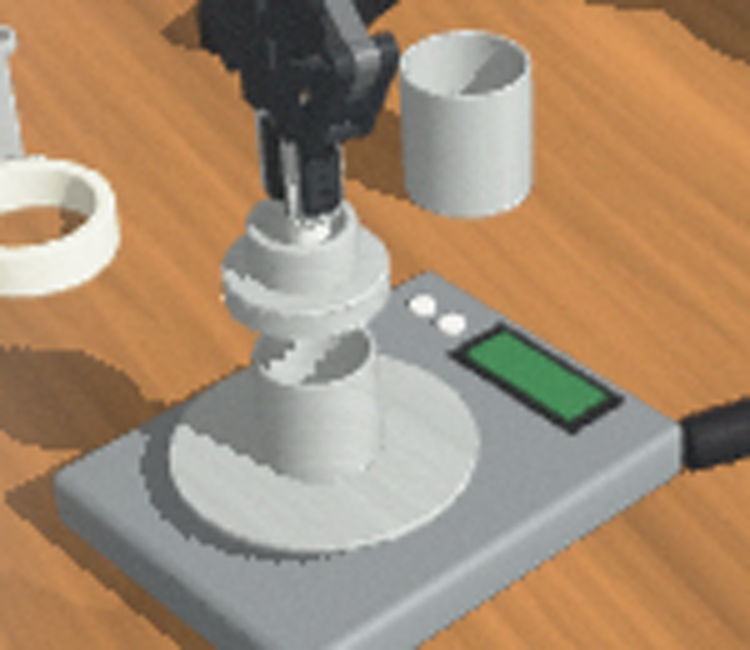

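The crop shows the nested lids (305,265) above the tin's mouth (315,355), shifted a few mm to the left. I measure the offset with fixed-radius fits after the small correction.

Request:
servo_tool(
  dp=[
    [-0.07, 0, 0.1],
    [0, 0, 0],
    [0, 0, 0],
  ],
  turn=[
    [0, 0, 0.01],
    [0, 0, 0],
    [0, 0, 0],
  ],
)

```text
t: 13.32
ee_pos: [0.6236, -0.0433, 0.1856]
tcp_rot: [3.141, -0.001, 1.571]
contact_force: [0.4, 0.4, -1.6]
gripper_width: 0.0136
```

```bash
cat > meas.py <<'E'
from h import *
from scipy.optimize import least_squares
def measure(grip=.0626,tin_lo=.058,tin_hi=.094,cams=('scene','top')):
  for n in cams:
    c=cam(n); W=cloud(c);st=robot.state()['ee_pos']; foot=st[2]-grip
    m=(np.hypot(W[...,0]-st[0],W[...,1]-st[1])<.06)
    print(n,'tcp',st.round(4))
    for lo,hi,R,nm in((tin_lo,tin_hi,.0255,'tin'),(foot+.006,foot+.019,.033,'skirt'),(foot+.023,foot+.037,.022,'collar')):
        q=W[m&(W[...,2]>lo)&(W[...,2]<hi)]
        if n=='top' : continue
        # keep camera-facing outer wall
        d=c['p'][:2]-st[:2]; d/=np.linalg.norm(d)
        q=q[((q[:,:2]-st[:2])@d)>.3*R]
        if len(q)<10: print(nm,len(q)); continue
        f=lambda s: np.hypot(q[:,0]-s[0],q[:,1]-s[1])-R
        s=least_squares(f,st[:2],loss='soft_l1',f_scale=.002).x
        print(' ',nm,len(q),s.round(4),'res',np.abs(f(s)).mean().round(4),'z',q[:,2].min().round(4))
    # silhouettes: column extent of tin and skirt
    return c
if __name__=='__main__':
    measure(cams=('scene',))
    c=cam('top'); save('t6',c['image'][110:220,280:420],5)
E
python3 go.py 0.6237 -0.0432 0.185; python3 meas.py
```

```text
t 13.32 pos [ 0.6236 -0.0433  0.1856] rot [ 3.1413e+00 -7.0000e-04  1.5709e+00] w 0.0136 F [ 0.37  0.37 -1.6 ]
dp [0.   0.   0.02] turn [ 0.   -0.01  0.  ] j [ 0.01  0.59 -0.05  1.66  0.03  0.9   1.52]
scene tcp [ 0.6235 -0.0434  0.1855]
  tin 322 [ 0.6236 -0.0437] res 0.0009 z 0.0582
  skirt 273 [ 0.6242 -0.0466] res 0.0029 z 0.1291
  collar 140 [ 0.625  -0.0453] res 0.0014 z 0.146
```

View pics/t6.png

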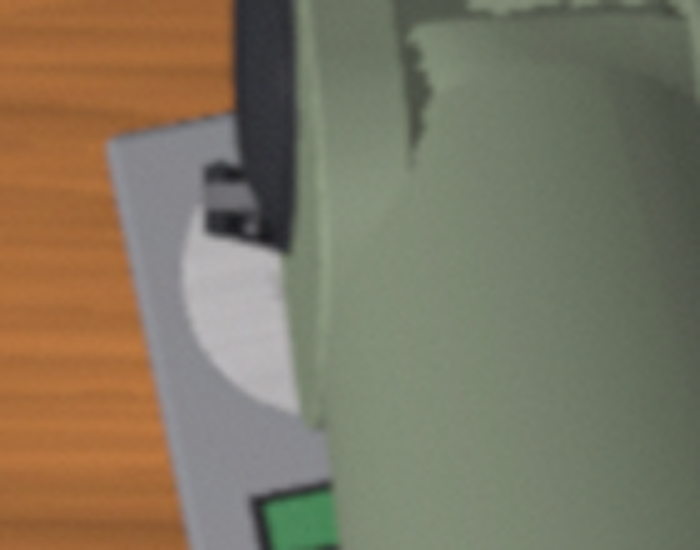

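```bash
cat > sil.py <<'E'
from h import *
def sil(grip=.0626,foot=None):
    c=cam('scene'); W=cloud(c); st=robot.state()['ee_pos']
    foot=st[2]-grip if foot is None else foot
    d=st[:2]-c['p'][:2]; d/=np.linalg.norm(d); e=np.array([-d[1],d[0]])
    o=c['p'][:2]; m=(np.hypot(W[...,0]-st[0],W[...,1]-st[1])<.05)
    out={}
    for nm,lo,hi,R in(('tin',.060,.094,.0255),('skirt',foot+.008,foot+.0175,.033),('collar',foot+.023,foot+.036,.022)):
        L=[];
        for a in np.arange(lo,hi,.002):
            q=W[m&(W[...,2]>a)&(W[...,2]<a+.003)]; q=q[:,:2]-o
            par=q@d; q=q[par<np.percentile(par,3)+R]; par=q@d
            b=np.arctan2(q@e,par)
            if len(q)<8: continue
            mid=(b.min()+b.max())/2; half=(b.max()-b.min())/2
            near=par[np.abs(b-mid)<half*.25].mean()
            # chord mean correction: points |t|<.25R -> mean sag ~ R*.0105
            L.append((mid,near+R-R*.0105, half*(near+R)))
        L=np.median(np.array(L),0); 
        ctr=o+d*L[1]+e*np.tan(L[0])*L[1]; out[nm]=ctr; print(nm,ctr.round(4),'perp',(np.tan(L[0])*L[1]).round(4),'par',L[1].round(4),'Rest',L[2].round(4))
    print('tcp',st.round(4),'view dir',d.round(2)); return out
if __name__=='__main__': sil()
E
python3 sil.py
```

```text
tin [ 0.6236 -0.0436] perp 0.0002 par 0.7231 Rest 0.024
skirt [ 0.6253 -0.0454] perp 0.0024 par 0.7241 Rest 0.0316
collar [ 0.6218 -0.051 ] perp 0.0016 par 0.7306 Rest 0.0206
tcp [ 0.6235 -0.0433  0.1856] view dir [-0.41 -0.91]
```

Request:
servo_tool(
  dp=[
    [0.01, -0.03, 0.3],
    [0, 0, 0.2],
    [0, 0, 0.05],
    [0, 0, 0],
  ],
  turn=[
    [0, 0, 0],
    [0, 0, 0],
    [0, 0, 0],
    [0, 0, 0],
  ],
)

```text
t: 13.8
ee_pos: [0.6225, -0.0428, 0.1672]
tcp_rot: [3.141, -0.001, 1.571]
contact_force: [0.2, 1.4, -2.4]
gripper_width: 0.0134
```

```bash
python3 go.py 0.6227 -0.043 0.164; python3 sil.py
```

```text
t 13.8 pos [ 0.6225 -0.0428  0.1672] rot [ 3.1414e+00 -8.0000e-04  1.5711e+00] w 0.0134 F [ 0.21  1.36 -2.4 ]
dp [-0.01  0.01  0.11] turn [ 0.   -0.01  0.  ] j [ 0.01  0.61 -0.05  1.67  0.04  0.86  1.51]
tin [ 0.6235 -0.0439] perp 0.0014 par 0.7234 Rest 0.0246
skirt [ 0.6239 -0.0454] perp 0.0024 par 0.7246 Rest 0.0311
collar [ 0.6221 -0.0481] perp 0.0018 par 0.7278 Rest 0.0217
tcp [ 0.6225 -0.0428  0.1673] view dir [-0.41 -0.91]
```

Request:
servo_tool(
  dp=[
    [0, 0, 0.13],
    [0, 0, 0.1],
    [0, 0, 0],
    [0, 0, 0],
  ],
  turn=[
    [0, 0, 0],
    [0, 0, 0],
    [0, 0, 0],
    [0, 0, 0],
  ],
)

```text
t: 14.18
ee_pos: [0.6227, -0.0428, 0.1598]
tcp_rot: [3.141, -0.001, 1.571]
contact_force: [-0.6, -0.2, -2.7]
gripper_width: 0.0138
```

```bash
python3 go.py 0.6225 -0.0429 0.152
python3 - <<'E'
from h import *
c=cam('scene'); save('s7',c['image'][100:230,210:360],5)
W=cloud(c); q=W[150:215,240:310].reshape(-1,3); 
r=np.hypot(q[:,0]-.6225,q[:,1]+.0437); m=(r>.045)&(r<.06)&(q[:,2]>.04)&(q[:,2]<.06); print('pan z',np.median(q[m,2]),m.sum())
E
```

```text
t 14.18 pos [ 0.6227 -0.0428  0.1598] rot [ 3.1412e+00 -8.0000e-04  1.5711e+00] w 0.0138 F [-0.6  -0.22 -2.68]
dp [-0.   -0.01  0.26] turn [ 0.   -0.01  0.  ] j [ 0.01  0.62 -0.05  1.68  0.04  0.84  1.51]
pan z 0.04946739986158227 598
```

View pics/s7.png

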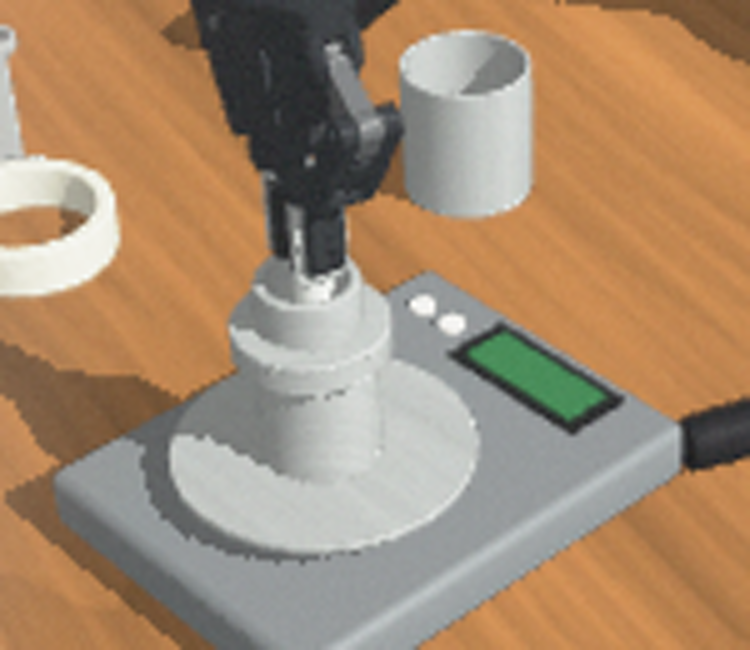

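The lids sit over the tin (crop 310,330) and the plug has started in without resistance. The pan is still at 49.5 mm, so it isn't being pushed. I continue down.

Request:
servo_tool(
  dp=[
    [0, 0, 0.12],
    [0, 0, 0],
    [0, 0, 0],
  ],
  turn=[
    [0, 0, 0],
    [0, 0, 0],
    [0, 0, 0],
  ],
)

```text
t: 14.48
ee_pos: [0.623, -0.0429, 0.1562]
tcp_rot: [3.14, -0.001, 1.571]
contact_force: [0.5, 0.1, -2.2]
gripper_width: 0.0134
```

Request:
servo_tool(
  dp=[
    [0, 0, 0.1],
    [0, 0, 0],
    [0, 0, 0],
  ],
  turn=[
    [0, 0, 0],
    [0, 0, 0],
    [0, 0, 0],
  ],
)

```text
t: 14.73
ee_pos: [0.6231, -0.0429, 0.153]
tcp_rot: [3.14, -0.001, 1.571]
contact_force: [0.4, 0.5, -1.5]
gripper_width: 0.0137
```

```bash
cat > pan.py <<'E'
from h import *
import sys
c=cam('scene'); save(sys.argv[1],c['image'][100:230,210:360],5)
W=cloud(c); q=W[150:215,240:310].reshape(-1,3); 
r=np.hypot(q[:,0]-.6225,q[:,1]+.0437); m=(r>.045)&(r<.06)&(q[:,2]>.036)&(q[:,2]<.06); print('pan z',np.median(q[m,2]),m.sum())
E
python3 go.py 0.6225 -0.0429 0.151; python3 pan.py s8
```

```text
t 14.73 pos [ 0.6231 -0.0429  0.153 ] rot [ 3.140e+00 -6.000e-04  1.571e+00] w 0.0137 F [ 0.41  0.46 -1.54]
dp [ 0.   -0.02  0.07] turn [ 0.01 -0.01  0.  ] j [ 0.01  0.63 -0.05  1.68  0.04  0.83  1.51]
pan z 0.0497207467365004 577
```

Request:
servo_tool(
  dp=[
    [0, 0, 0.08],
    [0, 0, 0],
    [0, 0, 0],
  ],
  turn=[
    [0, 0, 0],
    [0, 0, 0],
    [0, 0, 0],
  ],
)

```text
t: 15.03
ee_pos: [0.6232, -0.0429, 0.1506]
tcp_rot: [3.14, -0.001, 1.571]
contact_force: [-0.2, -0.2, -0.1]
gripper_width: 0.0135
```

```bash
python3 go.py 0.6225 -0.0429 0.151; python3 pan.py s9
```

```text
t 15.03 pos [ 0.6232 -0.0429  0.1506] rot [ 3.1396e+00 -7.0000e-04  1.5710e+00] w 0.0135 F [-0.25 -0.19 -0.14]
dp [-0.   -0.02 -0.01] turn [ 0.02 -0.01  0.  ] j [ 0.01  0.63 -0.05  1.69  0.04  0.82  1.51]
pan z 0.047510983978318766 587
```

View pics/s9.png

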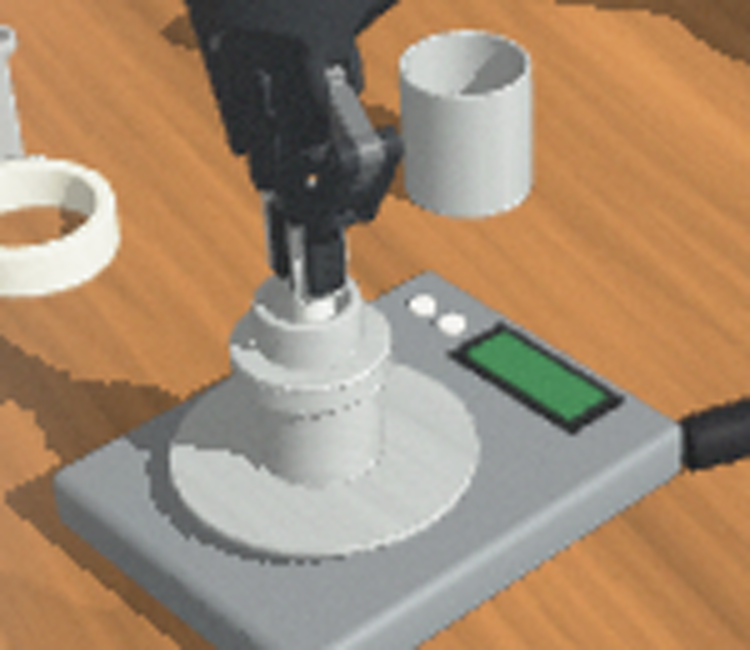

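Full weight is off the wrist and the pan has sunk to 47.5 mm, so the lids look home. I release.

Request:
servo_tool(
  dp=[
    [0, 0, 0],
    [0, 0, 0],
    [0, 0, 0],
    [0, 0, 0],
    [0, 0, 0],
  ],
  turn=[
    [0, 0, 0],
    [0, 0, 0],
    [0, 0, 0],
    [0, 0, 0],
    [0, 0, 0],
  ],
  gripper=1,
)

```text
t: 15.5
ee_pos: [0.6233, -0.0428, 0.1509]
tcp_rot: [3.139, -0.001, 1.571]
contact_force: [-0.4, -1.1, 0.1]
gripper_width: 0.0733
```

Request:
servo_tool(
  dp=[
    [0, 0, 0],
    [0, 0, 0],
    [0, 0, 0],
    [0, 0, 0],
    [0, 0, 0],
  ],
  turn=[
    [0, 0, 0],
    [0, 0, 0],
    [0, 0, 0],
    [0, 0, 0],
    [0, 0, 0],
  ],
)

```text
t: 15.92
ee_pos: [0.6233, -0.0428, 0.151]
tcp_rot: [3.139, -0.001, 1.571]
contact_force: [-0.1, 0.1, -0.7]
gripper_width: 0.0851
```

```bash
python3 go.py 0.6235 -0.043 0.125; python3 pan.py s10
python3 - <<'E'
from h import *
from sil import sil
sil(foot=.0873)
E
```

```text
t 15.92 pos [ 0.6233 -0.0428  0.151 ] rot [ 3.1391e+00 -8.0000e-04  1.5711e+00] w 0.0851 F [-0.1   0.15 -0.66]
dp [-0.01  0.    0.87] turn [ 0.02 -0.01  0.  ] j [ 0.01  0.63 -0.05  1.68  0.04  0.82  1.51]
pan z 0.047225177342131774 576
tin [ 0.6237 -0.0439] perp 0.0008 par 0.7233 Rest 0.0238
skirt [ 0.6251 -0.0449] perp 0.0025 par 0.7237 Rest 0.0315
collar [ 0.623  -0.0499] perp 0.0026 par 0.7291 Rest 0.0201
tcp [ 0.6233 -0.0428  0.151 ] view dir [-0.41 -0.91]
```

View pics/s10.png

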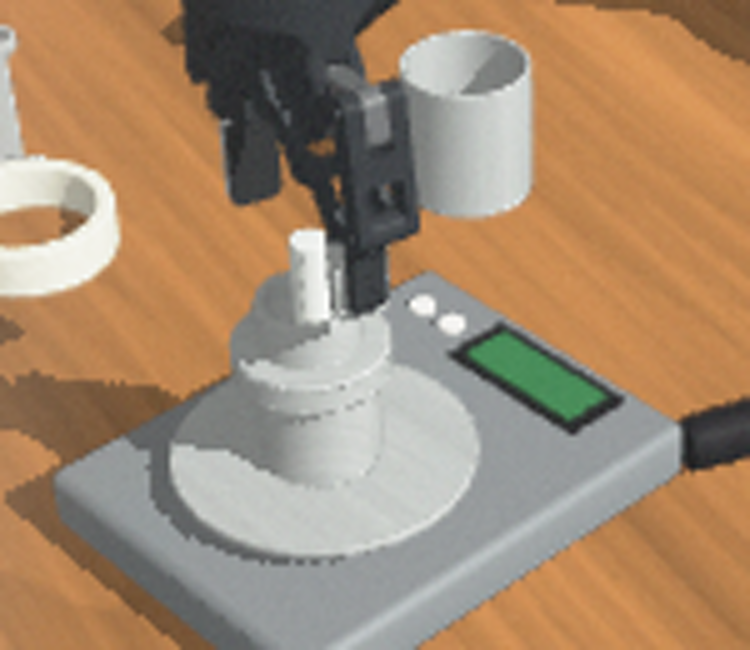

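Run:
```python
from h import *
c=cam('scene'); W=cloud(c); q=W[140:168,262:278].reshape(-1,3); q=q[np.hypot(q[:,0]-.6235,q[:,1]+.0435)<.015]; print('knob top', np.sort(q[:,2])[-12:].round(4)); t=q[q[:,2]>.149]; print(t[:,:2].mean(0))
q=W[150:190,250:295].reshape(-1,3); r=np.hypot(q[:,0]-.6235,q[:,1]+.0435); 
m=(r>.017)&(r<.022)&(q[:,2]>.118)&(q[:,2]<.13);print('collar top',np.percentile(q[m,2],[50,90,97]),m.sum())
m=(r>.025)&(r<.031)&(q[:,2]>.09)&(q[:,2]<.115);print('ring top',np.percentile(q[m,2],[50,90]),m.sum())
```

```text
knob top [0.1535 0.1537 0.1538 0.1538 0.1538 0.1539 0.1539 0.154  0.1541 0.1542
 0.1545 0.1546]
[ 0.62393391 -0.04028628]
collar top [0.12343812 0.12574712 0.1261543 ] 86
ring top [0.1049122  0.10634553] 128
```

Knob top 153.9 mm, collar top 125.7 mm and ring top 105–106 mm all match the expected home heights of 153.2, 125.2 and 105.2 mm. I descend to the collar.

Request:
servo_tool(
  dp=[
    [0, 0, 0.3],
    [0, 0, 0.25],
    [0, 0, 0.1],
    [0, 0, 0],
    [0, 0, 0],
  ],
  turn=[
    [0.02, 0, 0],
    [0, 0, 0],
    [0, 0, 0],
    [0, 0, 0],
    [0, 0, 0],
  ],
)

```text
t: 16.48
ee_pos: [0.623, -0.0427, 0.1286]
tcp_rot: [-3.141, -0.001, 1.571]
contact_force: [0.0, -0.4, 0.3]
gripper_width: 0.0854
```

```bash
python3 go.py 0.6235 -0.043 0.125
```

```text
t 16.48 pos [ 0.623  -0.0427  0.1286] rot [-3.1406e+00 -8.0000e-04  1.5711e+00] w 0.0854 F [ 0.03 -0.39  0.25]
dp [-0.01  0.02  0.12] turn [-0.01 -0.01  0.  ] j [ 0.01  0.66 -0.05  1.7   0.04  0.79  1.51]
```

Request:
servo_tool(
  dp=[
    [-0.01, 0.02, 0.13],
    [0, 0, 0],
    [0, 0, 0],
  ],
  turn=[
    [0, 0, 0],
    [0, 0, 0],
    [0, 0, 0],
  ],
)

```text
t: 16.73
ee_pos: [0.6237, -0.0431, 0.1243]
tcp_rot: [-3.141, -0.001, 1.571]
contact_force: [-0.1, -0.3, 0.3]
gripper_width: 0.0855
```

```bash
python3 go.py 0.6235 -0.043 0.125; python3 pan.py s11
```

```text
t 16.73 pos [ 0.6237 -0.0431  0.1243] rot [-3.1406e+00 -8.0000e-04  1.5711e+00] w 0.0855 F [-0.14 -0.29  0.33]
dp [ 0.   -0.01 -0.02] turn [-0.01 -0.01  0.  ] j [ 0.01  0.67 -0.05  1.7   0.04  0.78  1.51]
pan z 0.04726673554762256 592
```

View pics/s11.png

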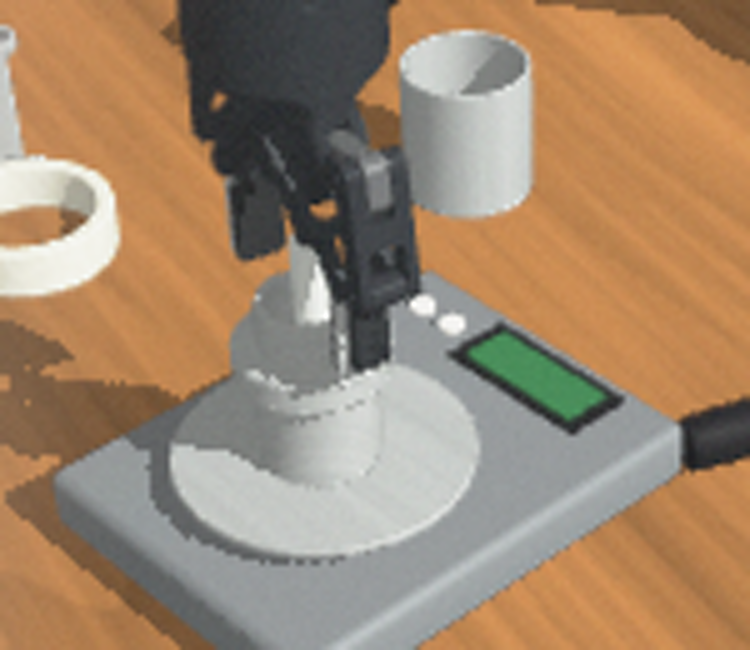

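The open fingers straddle the collar, the knob passes between them, and the pan reading is unchanged. I close on the collar.

Request:
servo_tool(
  dp=[
    [0, 0, 0],
    [0, 0, 0],
    [0, 0, 0],
    [0, 0, 0],
    [0, 0, 0],
  ],
  turn=[
    [0, 0, 0],
    [0, 0, 0],
    [0, 0, 0],
    [0, 0, 0],
    [0, 0, 0],
  ],
  gripper=-1,
)

```text
t: 17.2
ee_pos: [0.6239, -0.0431, 0.1249]
tcp_rot: [-3.141, -0.001, 1.571]
contact_force: [-0.4, -0.2, 1.4]
gripper_width: 0.0419
```

Request:
servo_tool(
  dp=[
    [0, 0, 0],
    [0, 0, 0],
    [0, 0, 0],
  ],
  turn=[
    [0, 0, 0],
    [0, 0, 0],
    [0, 0, 0],
  ],
)

```text
t: 17.45
ee_pos: [0.6239, -0.0431, 0.1251]
tcp_rot: [-3.142, -0.001, 1.571]
contact_force: [-0.2, 0.7, 1.0]
gripper_width: 0.0415
```

```bash
python3 go.py 0.6237 -0.043 0.215; python3 pan.py s12
```

```text
t 17.45 pos [ 0.6239 -0.0431  0.1251] rot [-3.1415e+00 -7.0000e-04  1.5710e+00] w 0.0415 F [-0.24  0.73  0.98]
dp [ 0.01 -0.01 -3.  ] turn [-0.   -0.01  0.  ] j [ 0.01  0.67 -0.05  1.7   0.04  0.78  1.51]
pan z 0.04658049497147615 588
```

View pics/s12.png

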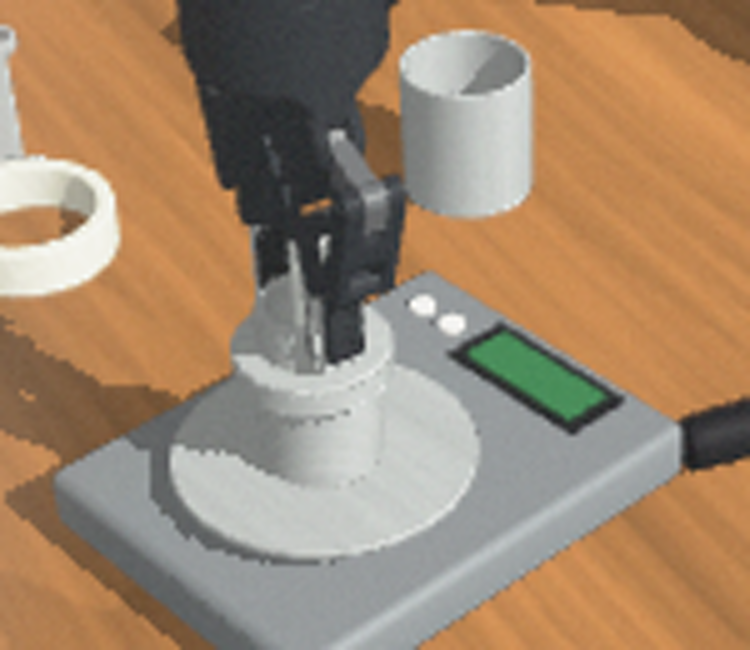

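The collar is gripped at 41.5 mm with the skirt still seated. I lift slowly straight up.

Request:
servo_tool(
  dp=[
    [0, 0, -0.1],
    [0, 0, -0.15],
    [0, 0, -0.15],
    [0, 0, -0.15],
    [0, 0, -0.15],
  ],
  turn=[
    [0, 0, 0],
    [0, 0, 0],
    [0, 0, 0],
    [0, 0, 0],
    [0, 0, 0],
  ],
)

```text
t: 17.92
ee_pos: [0.6234, -0.0431, 0.1471]
tcp_rot: [-3.14, -0.001, 1.571]
contact_force: [-0.3, 0.4, -2.2]
gripper_width: 0.0418
```

```bash
python3 go.py 0.6237 -0.043 0.215; python3 pan.py s13
```

```text
t 17.92 pos [ 0.6234 -0.0431  0.1471] rot [-3.140e+00 -8.000e-04  1.571e+00] w 0.0418 F [-0.27  0.42 -2.2 ]
dp [ 0.01  0.01 -2.26] turn [-0.02 -0.01  0.  ] j [ 0.01  0.64 -0.05  1.68  0.04  0.82  1.51]
pan z 0.04845282988993477 604
```

View pics/s13.png

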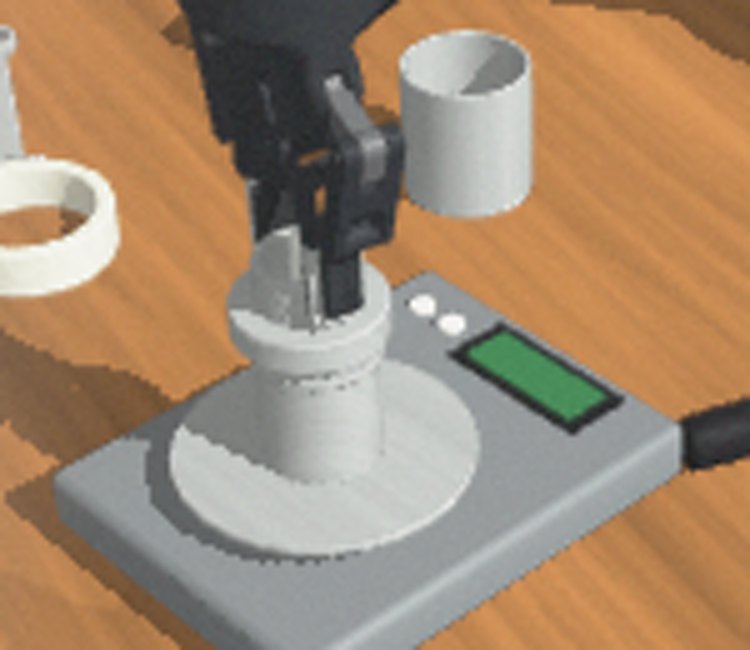

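The pan is at 48.5 mm, as expected for tin plus inner lid only (48.6), and the outer lid is rising alone. I continue.

Request:
servo_tool(
  dp=[
    [0, 0, -0.15],
    [0, 0, -0.25],
    [0, 0, -0.25],
    [0, 0, -0.25],
    [0, 0, -0.25],
  ],
  turn=[
    [0, 0, 0],
    [0, 0, 0],
    [0, 0, 0],
    [0, 0, 0],
    [0, 0, 0],
  ],
)

```text
t: 18.38
ee_pos: [0.6235, -0.0431, 0.1854]
tcp_rot: [-3.14, -0.001, 1.571]
contact_force: [0.2, -0.2, -0.8]
gripper_width: 0.0415
```

Request:
servo_tool(
  dp=[
    [0, 0.02, -0.25],
    [0, 0, -0.25],
    [0, 0, -0.25],
    [0, 0, -0.2],
    [0, 0, -0.1],
  ],
  turn=[
    [0, 0, 0],
    [0, 0, 0],
    [0, 0, 0],
    [0, 0, 0],
    [0, 0, 0],
  ],
)

```text
t: 18.8
ee_pos: [0.6247, -0.0432, 0.2223]
tcp_rot: [3.14, -0.001, 1.571]
contact_force: [0.5, -0.3, -0.6]
gripper_width: 0.0419
```

Request:
servo_tool(
  dp=[
    [0, 0, 0],
    [0, 0, 0],
    [0, 0, 0],
    [0, 0, 0],
    [0, 0, 0],
  ],
  turn=[
    [0, 0, 0],
    [0, 0, 0],
    [0, 0, 0],
    [0, 0, 0],
    [0, 0, 0],
  ],
)

```text
t: 19.22
ee_pos: [0.6246, -0.0432, 0.2223]
tcp_rot: [3.141, -0.001, 1.571]
contact_force: [-0.5, -0.5, -0.2]
gripper_width: 0.0416
```

```bash
python3 go.py 0.6237 -0.043 0.215; python3 pan.py s14
python3 - <<'E'
from h import *
c=cam('scene'); save('s15',c['image'][80:230,200:370],4)
E
```

```text
t 19.22 pos [ 0.6246 -0.0432  0.2223] rot [ 3.1407e+00 -8.0000e-04  1.5711e+00] w 0.0416 F [-0.46 -0.53 -0.17]
dp [ 0.01 -0.03  0.24] turn [ 0.01 -0.01  0.  ] j [ 0.01  0.55 -0.05  1.62  0.03  0.97  1.52]
pan z 0.048506373690709204 617
```

View pics/s15.png

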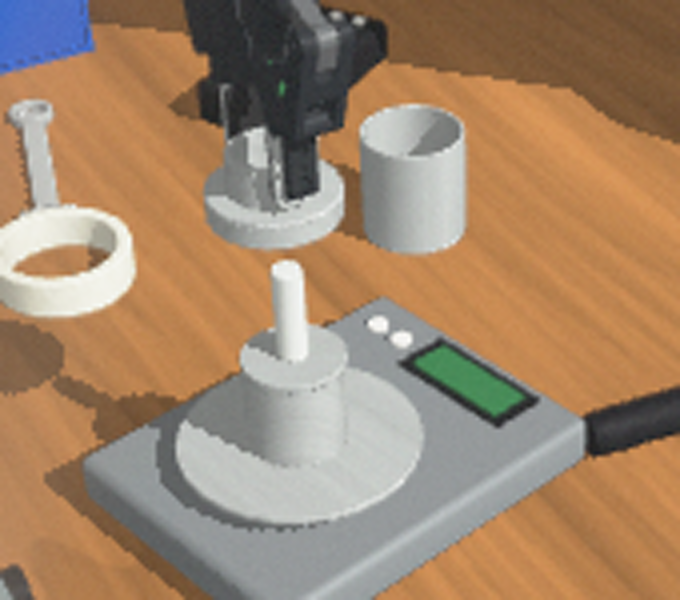

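The outer lid (crop 275,200) is held level, clear above the knob (287,265). The inner lid sits flat on the tin, centred on the pan. I hand in.

Run:
```python
from h import *
print(order.close_job())
```

```text
the job is handed in; nothing more can be done
None
```

The job is done and handed in at about 19 s, well inside the 72 s limit. The hand-in reports no verdict, so what follows is from my own checks.

**What I did:** I stood the steel tin on the middle of the pan and let go. I then carried both nested lids by the knob, lowered them home and released them, took the outer lid by its collar and lifted it straight up about 97 mm. The arm still holds it there.

**Last checks:**
- **Tin:** the top camera put it within about 1 mm of the pan's centre after I let it go. The later scene-camera views still put it within about 2 mm.
- **Lids home:** knob, collar and ring heights after release were within about 1 mm of the fully-home values.
- **Pan:** its lowest camera reading was 46.6 mm, about 5 mm down, while I closed on the collar. The stop is at 14 mm.
- **End state:** the pan reads 48.5 mm, as expected for the tin and inner lid alone. The skirt is roughly 40 mm above the knob's top and the tool is level to about 1 mrad. The final picture shows the inner lid flat on the tin.

**What disagreed:** the two cameras and the arm's own readings differed by 1–2 mm on sideways positions. My fits to the collar in the scene view scattered by several mm, so I relied on how the parts went together. The top camera could not see the lids during the fit because the arm was in the way.

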